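Put the optics-bench parts away in their trays

ROBOT

A 7-joint arm with a two-finger parallel gripper is mounted at the origin on the work surface. World frame = base frame: x ahead of the robot, y to its left, z up, the work surface at z = 0. Lengths are in m, angles in rad, forces in N, time in s.
With the tool pointing down it reaches from about 0.4 to 0.9 m from the base axis. Payload 5.5 kg.
Tool frame: the origin (TCP) lies midway between the tips of the shut fingers; the grasp point (between the pads) lies 19 mm behind it (manip.grip_depth is the distance from the TCP to the grasp point, in m); z points along the fingers, y is the line along which they close (so a half turn about z gives the same grasp; the last joint's range is limited). The gripper opens to 92 mm and grips with 3 to 60 N. Pads are 19 mm wide; open, the fingers measure 130 mm over their backs; the gripper's body (75 mm by 190 mm) begins 47 mm behind the grasp point.
Start: joints at [-1.069, 0.501, -0.427, 1.55, 0.221, 1.138, -0.21], TCP at [0.154, 0.632, 0.227] pointing down, gripper open.
Joint ranges: [-2.88, 2.88], [-0.31, 2.03], [-1.54, 1.56], [0.2, 2.42], [-1.41, 4.55], [0.19, 2.02], [-2.57, 2.57]. Speed limits (rad/s): [2.57, 2.57, 3.14, 3.14, 3.14, 3.14, 3.14].

INTERFACE

Orientations are given as a unit quaternion [x, y, z, w].
In Python, from bench import manip, effector, viewer gives the robot as it stands. Calls block until the motion is done:
- manip.move_pose(position, orientation): joint-space move of the TCP to a pose.
- manip.servo_line(position, ori=None, vel=0.15): straight line of the TCP; ori=None keeps the orientation; vel is the mean speed in m/s.
- manip.movej(angles): joint-space move.
- effector.open_jaws() and effector.close(f_grip=None): open the fingers fully, or close them until they stop; f_grip is the grip in N (None keeps the last).
- manip.sleep(seconds).
- manip.solve_ik(position, orientation): joint angles nearest the present ones, or None.
- viewer.get_image(name): name is "scene" or "top"; returns the picture (480x640x3 uint8, red, green, blue); there is no depth.
- viewer.get_calibration(name): a dict with "vfov" (degrees; the focal length in pixels is half the picture's height over the tangent of half this angle, whatever the lens; pixels are square), "cx", "cy" (the principal point, pixels), "dist_coeffs" ([k1, k2, p1, p2, k3] as OpenCV has them; the pictures are not rectified), "eye" and "attitude" of the camera in the world. Camera axes: x right, y down, z forward; pixel columns grow to the right and rows downward; lengths in m; the calibration is good to about 2 mm. A picture is of the moment at which its call begins. get_calibration takes no time and is no camera call.
A pose or a line that the arm cannot do raises manip.PlanningError and nothing moves.
- manip.hand_in(): hands the job in; it is judged then, once.
Readings, each from a call of its own:
- manip.current_clock(): time.
- manip.current_q(): joint angles.
- manip.current_joint_velocities(): joint speeds.
- manip.current_tau(): joint torques, N m.
- manip.current_tool_pos(): TCP position.
- manip.current_tcp_rot(): TCP orientation.
- manip.current_force(): force on the tool from outside, world axes, zero at the start.
- manip.current_wrist_torque(): the same for the moment, N m.
- manip.current_finger_gap(): finger opening in m.
- manip.current_gripper_force(): force on a finger pad.
Only numpy, scipy, OpenCV 4.12 (cv2) and the standard library are available. Lean on these libraries where they do the work, as an engineer would, in place of code of your own. Each camera call takes 0.05 s, during which the arm holds its last target. There are 200 camera calls.

TASK

Clear the optical bench: stand the two bare steel posts in the yellow tray, the two black lens tubes in the blue tray and the brass collimator in the green tray. Set every part down upright on the tray's floor, never let one drop, and leave the red controller and the mirror mount where they are.

Things in the scene. Friction and masses are not known exactly. Their poses are not given: they have to be found in the camera images.
- post_tall: Tall bare stainless-steel post: plain pale grey cylinder, 25 mm diameter, 70 mm high, about 270 g, small dark hole in the top. Stands upright on the table at the start; origin at the centre of its underside, z up along its axis.
- post_short: Short bare stainless-steel post: plain pale grey cylinder, 25 mm diameter, 48 mm high, about 185 g, small dark hole in the top. Stands upright on the table at the start; origin at the centre of its underside, z up along its axis.
- lens_wide: Wide lens tube: black cylinder with pale blue glass on top, 46 mm diameter, 46 mm high, about 110 g. Stands upright on the table at the start; origin at the centre of its underside, z up along its axis.
- lens_slim: Slim lens tube: black cylinder with pale blue glass on top, 34 mm diameter, 54 mm high, about 70 g. Stands upright on the table at the start; origin at the centre of its underside, z up along its axis.
- collimator: Brass collimator: a foot 32 mm in diameter and 12 mm high, above it a body 24 mm in diameter, 54 mm high in all, about 150 g. Stands upright on the table at the start; origin at the centre of its underside, z up along its axis.
- tray_yellow: Yellow open plastic tray, fixed to the table, 110 (its x) by 160 (its y) by 16 mm high, walls and floor 4 mm thick, one undivided space (102 by 152 mm inside). Origin at the centre of its underside, inner floor 4 mm above that; at yaw 0 its long side runs along world y. The three tray places are shuffled.
- tray_blue: Blue open plastic tray, fixed to the table, 110 (its x) by 160 (its y) by 16 mm high, walls and floor 4 mm thick, one undivided space (102 by 152 mm inside). Origin at the centre of its underside, inner floor 4 mm above that; at yaw 0 its long side runs along world y. The three tray places are shuffled.
- tray_green: Green open plastic tray, fixed to the table, 110 (its x) by 160 (its y) by 16 mm high, walls and floor 4 mm thick, one undivided space (102 by 152 mm inside). Origin at the centre of its underside, inner floor 4 mm above that; at yaw 0 its long side runs along world y. The three tray places are shuffled.
- controller: Bystander: red hand-held controller box with a white face, 115 (x) by 70 (y) by 41 mm high over its buttons, loose. Origin at the centre of its underside.
- mirror_mount: Bystander: black mirror mount with a round steel mirror facing its -x and two brass screws at the back, 50 (x) by 60 (y) by 60 mm high, loose. Origin at the centre of its underside.

How it is judged:
By the outcome, as a careful person would: the job done as asked, in the order asked, and still so for the second after the job is handed in, with the robot touching nothing.
It also fails if it takes over 118 s, if anything falls off the work surface, if the arm or the gripper's body presses on something with over 40 N, if the wrist force passes 120 N, or if a joint passes its speed limit or range.

## Working session

There is one attempt and no reset: what is moved stays moved. The work goes in short steps, each a Python script; the robot and the scene stay as the last script left them, time stands still between calls to the robot, and variables do not carry over. Pictures are saved under pics/ and viewed, at most 14 in all, crops included, and the job is handed in when it is done.

```bash
ls; mkdir -p pics; python3 - <<'E'
from bench import manip, effector, viewer
import cv2
for n in("scene","top"):
    cv2.imwrite(f"pics/{n}0.png",viewer.get_image(n)[:,:,::-1]); print(n,viewer.get_calibration(n))
print(manip.current_clock(),manip.current_tool_pos(),manip.current_tcp_rot(),manip.grip_depth)
E
```

```text
pics
scene {'vfov': 50.24364004776562, 'cx': 323.8227865446986, 'cy': 238.66268215934073, 'dist_coeffs': array([0.00899097, 0.        , 0.        , 0.        , 0.        ]), 'eye': array([ 1.30572349, -0.32780702,  0.61358021]), 'attitude': array([ 0.74346215,  0.49059584, -0.24281799, -0.3842124 ])}
top {'vfov': 52.4623336714589, 'cx': 313.68441476755004, 'cy': 237.52948994357402, 'dist_coeffs': array([-0.13449173,  0.        ,  0.        ,  0.        ,  0.        ]), 'eye': array([ 0.45660076, -0.01645079,  1.10053313]), 'attitude': array([-0.69928458,  0.71158992, -0.03496418,  0.05846681])}
0.1 [0.15362097 0.63092346 0.22576839] [ 1.19069513e-01  9.92885515e-01 -8.85927530e-04 -1.39332163e-04] 0.0188
```

View pics/top0.png

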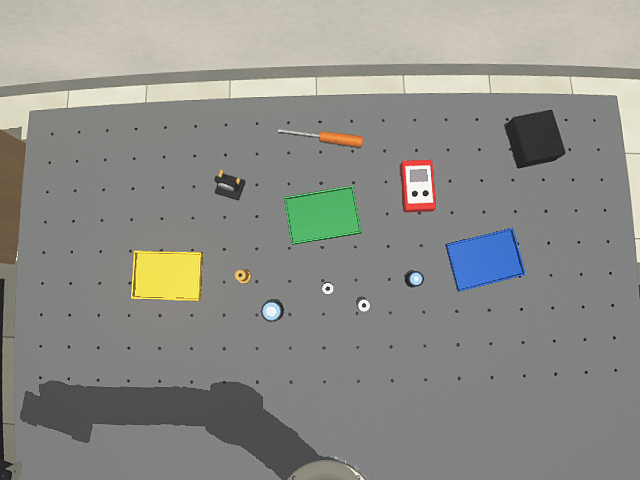

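View pics/scene0.png

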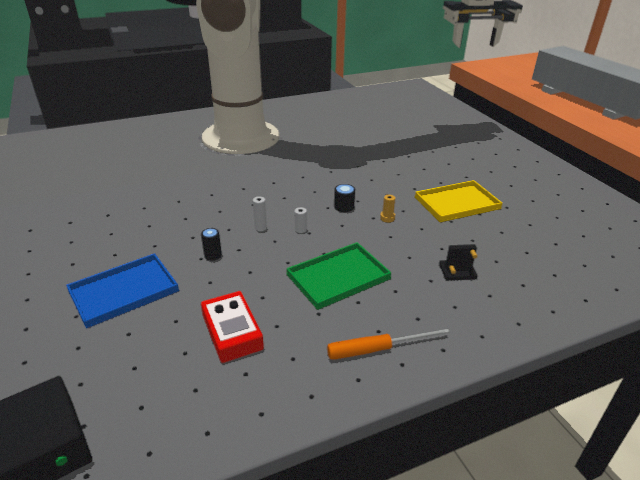

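The top view shows the collimator at (242,276), the wide lens at (272,311), posts at (328,288) and (364,305), and the slim lens at (415,279). The trays are yellow (167,275), green (322,215) and blue (485,259). In the scene view the tall post is the one at (260,214), further towards −y, so it is the top-view post at (364,305).

```bash
python3 - <<'E'
import cv2
t=cv2.imread("pics/top0.png"); s=cv2.imread("pics/scene0.png")
cv2.imwrite("pics/tc.png",cv2.resize(t[255:330,230:430],None,fx=4,fy=4,interpolation=cv2.INTER_CUBIC))
cv2.imwrite("pics/sc.png",cv2.resize(s[170:270,190:410],None,fx=3.6,fy=3.6,interpolation=cv2.INTER_CUBIC))
E
```

```text
(no output)
```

View pics/tc.png

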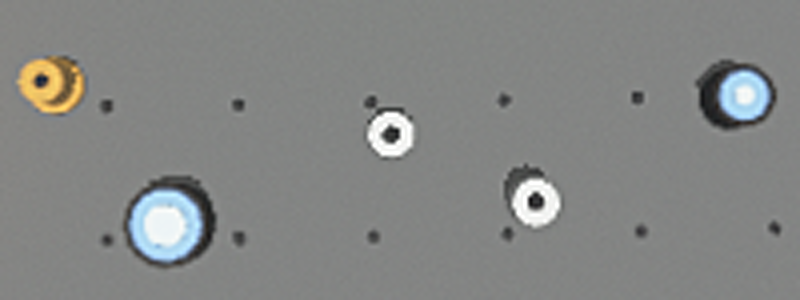

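View pics/sc.png

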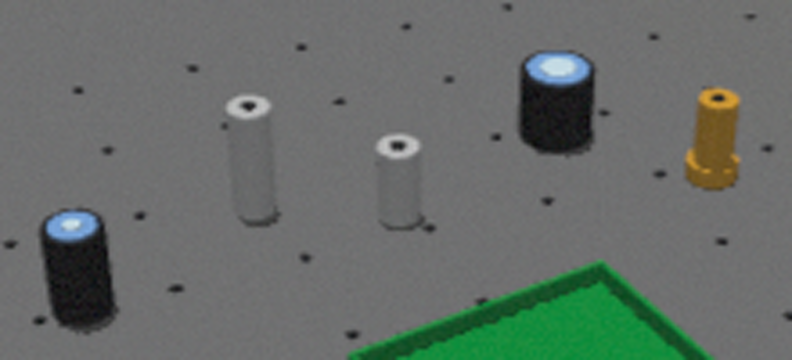

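Top-face centres in the top crop: collimator (41,80), short (391,133), tall (535,201), slim (745,95), wide (166,225). In the scene crop: slim (71,225), tall (249,106), short (398,146), wide (557,68), collimator (718,98). The post identities are confirmed.

```bash
cat > h.py <<'E'
import numpy as np, cv2
from scipy.spatial.transform import Rotation as R
from bench import manip, effector, viewer
def ray(n,uv):
    c=viewer.get_calibration(n); f=240/np.tan(np.radians(c["vfov"]/2))
    K=np.array([[f,0,c["cx"]],[0,f,c["cy"]],[0,0,1]])
    p=cv2.undistortPoints(np.array(uv,float).reshape(-1,1,2),K,c["dist_coeffs"]).reshape(-1,2)
    return c["eye"],R.from_quat(c["attitude"]).apply(np.c_[p,np.ones(len(p))])
def at(n,uv,z):
    e,d=ray(n,uv); return e+d*((np.broadcast_to(z,len(d))-e[2])/d[:,2])[:,None]
def tri(a,b):
    e1,d1=ray("top",a);e2,d2=ray("scene",b);out=[]
    for u,v in zip(d1,d2):
        s=np.linalg.lstsq(np.c_[u,-v],e2-e1,rcond=None)[0]; out.append((e1+s[0]*u+e2+s[1]*v)/2)
    return np.array(out)
E
python3 - <<'E'
from h import *
np.set_printoptions(precision=4,suppress=True)
N=["coll","short","tall","slim","wide"]; H=[.054,.048,.070,.054,.046]
a=(np.array([(41,80),(391,133),(535,201),(745,95),(166,225)])+.5)/4-.5+[230,255]
b=(np.array([(718,98),(398,146),(249,106),(71,225),(557,68)])+.5)/3.6-.5+[190,170]
A=at("top",a,H);B=at("scene",b,H);T=tri(a,b)
for r in zip(N,A,B,T): print(*r)
for n in("top","scene"):
    im=cv2.cvtColor(cv2.imread(f"pics/{n}0.png"),cv2.COLOR_BGR2HSV)
    for c,lo,hi in(("y",(24,120,60),(34,255,255)),("b",(105,120,40),(120,255,255)),("g",(50,120,30),(75,255,255))):
        m=cv2.inRange(im,lo,hi)
        if n=="scene": m[:170]=0
        k,l,s,_=cv2.connectedComponentsWithStats(m); i=1+s[1:,4].argmax()
        pts=np.argwhere(l==i)[:,::-1]
        w=at(n,pts,.016)[:,:2].astype(np.float32)
        print(n,c,cv2.minAreaRect(w*1000))
im=cv2.cvtColor(cv2.imread("pics/top0.png"),cv2.COLOR_BGR2HSV)
print(at("top",[(217,180),(240,198),(244,180),(220,172),(403,210),(436,210),(432,162)],.03))
E
```

```text
coll [0.5182 0.1786 0.054 ] [0.5168 0.1771 0.054 ] [0.5178 0.1776 0.0546]
short [ 0.487  -0.0103  0.048 ] [ 0.4856 -0.0118  0.048 ] [ 0.4867 -0.0112  0.0485]
tall [ 0.4494 -0.0853  0.07  ] [ 0.4475 -0.0861  0.07  ] [ 0.4492 -0.0859  0.0709]
slim [ 0.5035 -0.2005  0.054 ] [ 0.5007 -0.2013  0.054 ] [ 0.5032 -0.201   0.0555]
wide [0.4394 0.1119 0.046 ] [0.4378 0.1107 0.046 ] [0.4391 0.111  0.0467]
top y ((521.50830078125, 358.5575256347656), (158.6138153076172, 108.84889221191406), 87.8502426147461)
top b ((544.9307861328125, -367.08880615234375), (109.9356689453125, 163.013671875), 12.093669891357422)
top g ((653.400634765625, -1.14752197265625), (111.00645446777344, 158.8397674560547), 8.547118186950684)
scene y ((530.8591918945312, 349.22698974609375), (172.13232421875, 130.25291442871094), 87.51399230957031)
scene b ((552.6615600585938, -369.4143371582031), (127.36131286621094, 160.5185089111328), 12.27254867553711)
scene g ((661.0978393554688, -6.3645782470703125), (123.30540466308594, 166.8286895751953), 8.537994384765625)
[[ 0.7364  0.2373  0.03  ]
 [ 0.6929  0.1836  0.03  ]
 [ 0.7346  0.1748  0.03  ]
 [ 0.7551  0.2306  0.03  ]
 [ 0.6574 -0.1823  0.03  ]
 [ 0.656  -0.2564  0.03  ]
 [ 0.7671 -0.2534  0.03  ]]
```

Both cameras agree to within 3 mm, the triangulated heights match the stated ones, and the tray sizes come out right. Next I'll check IK and plan with the fingers closing along tray x and the tips above the rims.

```bash
cat >> h.py <<'E'
PARTS=dict(tall=(.449,-.0857),short=(.4865,-.011),slim=(.503,-.201),wide=(.439,.1112),coll=(.5176,.1778))
TR=dict(y=(.5215,.3585,-2.15),b=(.545,-.367,12.1),g=(.6534,-.0012,8.5))
GZ,HI=.018,.14
def quat(deg):
    t=np.radians(deg); y=np.array([np.cos(t),np.sin(t),0]); z=np.array([0,0,-1.])
    return R.from_matrix(np.c_[np.cross(y,z),y,z]).as_quat()
def slot(t,dy):
    x,y,a=TR[t]; r=np.radians(a); return np.array([x-np.sin(r)*dy,y+np.cos(r)*dy]),a
def go(xy,deg,z):
    # nearest of the two equivalent yaws that IK solves
    q0=manip.current_q(); best=None
    for d in (0,180):
        q=manip.solve_ik([*xy,z],quat(deg+d)); lo=manip.solve_ik([*xy,GZ],quat(deg+d))
        if q is not None and lo is not None:
            c=np.abs(np.array(q)-q0).max()
            if best is None or c<best[0]: best=(c,d)
    if best is None: raise RuntimeError("no IK")
    manip.move_pose([*xy,z],quat(deg+best[1]))
def pick(n,f):
    xy=PARTS[n]; go(xy,0,HI)
    manip.servo_line([*xy,GZ]); effector.close(f); g=manip.current_finger_gap()
    manip.servo_line([*xy,HI],vel=.12)
    print(n,"gap",round(g,4),round(manip.current_finger_gap(),4),"F",np.round(manip.current_force(),2),"t",manip.current_clock())
def place(t,dy):
    xy,a=slot(t,dy); go(xy,a,HI)
    z=GZ+.009; manip.servo_line([*xy,z],vel=.12); manip.sleep(.2); f0=manip.current_force()[2]
    while z>GZ-.001:
        z-=.0007; manip.servo_line([*xy,z],vel=.02); df=manip.current_force()[2]-f0
        if abs(df)>3: break
    print("placed z",round(z,4),"tcp",np.round(manip.current_tool_pos(),4),"df",round(df,2),"gap",round(manip.current_finger_gap(),4))
    if abs(df)<=3: raise RuntimeError("no contact")
    effector.open_jaws(); manip.servo_line([*xy,HI],vel=.2); print("t",manip.current_clock())
E
python3 - <<'E'
from h import *
np.set_printoptions(precision=2,suppress=True)
for n,xy,a in [(k,v,0) for k,v in PARTS.items()]+[(t+str(d),*slot(t,d)) for t in TR for d in(-.036,0,.036)]:
    for d in(0,180): print(n,d,[manip.solve_ik([*xy,z],quat(a+d)) for z in (GZ,HI)])
E
```

```text
tall 0 [array([-0.2 ,  0.51,  0.39,  2.18, -0.38,  0.52,  0.48]), array([-0.17,  0.26,  0.34,  2.12, -0.12,  0.78,  0.25])]
tall 180 [array([-0.83,  1.12,  1.35,  2.2 , -1.31,  1.14, -1.89]), array([-0.9 ,  0.66,  1.36,  2.14, -0.78,  1.01, -2.25])]
short 0 [array([-0.12,  0.51,  0.11,  2.1 , -0.11,  0.53,  0.06]), array([-0.17,  0.3 ,  0.16,  2.05, -0.07,  0.8 ,  0.03])]
short 180 [array([-0.97,  1.15,  1.35,  2.13, -1.31,  1.17, -2.09]), array([-1.02,  0.74,  1.36,  2.07, -0.85,  1.07, -2.38])]
slim 0 [array([-0.22,  0.7 ,  0.71,  1.98, -0.7 ,  0.72,  0.93]), array([-0.09,  0.42,  0.52,  1.93, -0.27,  0.86,  0.57])]
slim 180 [array([-0.47,  0.96,  1.13,  1.99, -1.1 ,  0.98, -1.91]), array([-0.59,  0.86,  1.36,  1.94, -0.93,  1.17, -2.  ])]
wide 0 [array([-0.32,  0.47,  0.01,  2.18, -0.01,  0.49, -0.3 ]), array([-0.36,  0.24,  0.05,  2.12, -0.02,  0.78, -0.29])]
wide 180 [array([ 0.13,  0.53, -0.52,  2.16,  0.49,  0.56,  2.4 ]), array([ 0.73,  0.59, -1.29,  2.09,  0.69,  0.99,  2.2 ])]
coll 0 [array([-0.38,  0.58, -0.  ,  1.95,  0.  ,  0.61, -0.38]), array([-0.39,  0.39,  0.01,  1.9
[... 1719 characters left out ...]
.76,  0.26]), array([-0.1 ,  0.57,  0.17,  1.61, -0.11,  0.96,  0.25])]
g-0.036 180 [array([-0.74,  1.29,  1.35,  1.69, -1.31,  1.32, -2.12]), array([-0.75,  1.05,  1.35,  1.64, -1.05,  1.35, -2.23])]
g0 0 [array([-0.13,  0.72,  0.12,  1.68, -0.12,  0.75,  0.2 ]), array([-0.16,  0.56,  0.17,  1.63, -0.11,  0.96,  0.19])]
g0 180 [array([-0.81,  1.29,  1.35,  1.7 , -1.31,  1.32, -2.16]), array([-0.81,  1.04,  1.35,  1.65, -1.05,  1.34, -2.27])]
g0.036 0 [array([-0.16,  0.71,  0.09,  1.69, -0.09,  0.74,  0.12]), array([-0.19,  0.55,  0.14,  1.64, -0.09,  0.95,  0.12])]
g0.036 180 [array([-0.87,  1.28,  1.35,  1.72, -1.31,  1.32, -2.21]), array([-0.87,  1.03,  1.35,  1.67, -1.04,  1.33, -2.33])]
```

```bash
sed -i 's/for d in (0,180):/for d in (0,):/' h.py; python3 - <<'E'
from h import *
pick("tall",50); place("y",.036)
cv2.imwrite("pics/s1.png",viewer.get_image("scene")[:,:,::-1])
E
```

```text
tall gap 0.0241 0.0243 F [ 0.19 -0.12 -3.42] t 6.0417
placed z 0.0214 tcp [0.5229 0.3945 0.022 ] df 6.33 gap 0.0246
t 13.0083
```

View pics/s1.png

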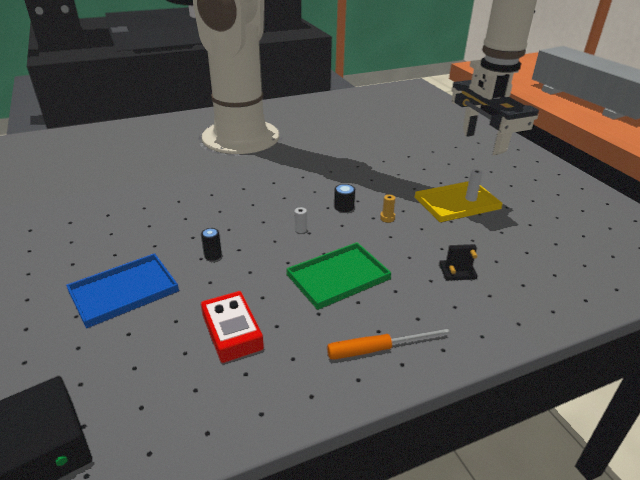

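The tall post stands upright in the yellow tray at about (473,186), and everything else is where it was. I'll continue with the other parts.

```bash
python3 - <<'E'
from h import *
pick("short",45); place("y",-.036)
pick("slim",30); place("b",-.036)
cv2.imwrite("pics/s2.png",viewer.get_image("scene")[:,:,::-1])
E
```

```text
short gap 0.0241 0.0244 F [-1.2   0.58 -1.09] t 17.7583
placed z 0.0214 tcp [0.5202 0.3226 0.022 ] df 7.26 gap 0.0243
t 24.225
slim gap 0.0333 0.034 F [-0.07 -0.86 -1.9 ] t 29.2
placed z 0.0214 tcp [ 0.5525 -0.4023  0.022 ] df 6.14 gap 0.0338
t 35.125
```

View pics/s2.png

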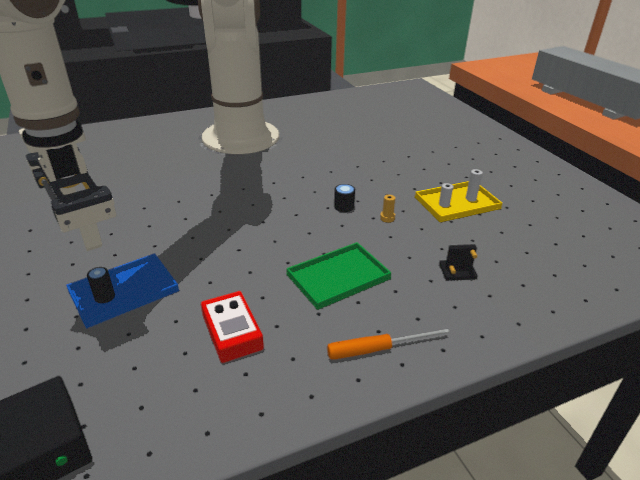

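Both posts stand in the yellow tray at (446,195) and (473,187), and the slim lens stands in the blue tray at (100,284). The bystanders haven't moved.

```bash
python3 - <<'E'
from h import *
pick("wide",30); place("b",.036)
pick("coll",40); place("g",0)
go((.5,.15),0,.25)
cv2.imwrite("pics/s3.png",viewer.get_image("scene")[:,:,::-1])
E
```

```text
wide gap 0.0456 0.0455 F [-0.29  0.13 -1.04] t 40.0
placed z 0.0214 tcp [ 0.5375 -0.3319  0.0221] df 7.0 gap 0.0453
t 46.6
coll gap 0.0234 0.023 F [-0.73  0.78 -1.71] t 51.65
placed z 0.0214 tcp [ 0.6534 -0.0012  0.022 ] df 6.24 gap 0.0232
t 57.7583
```

View pics/s3.png

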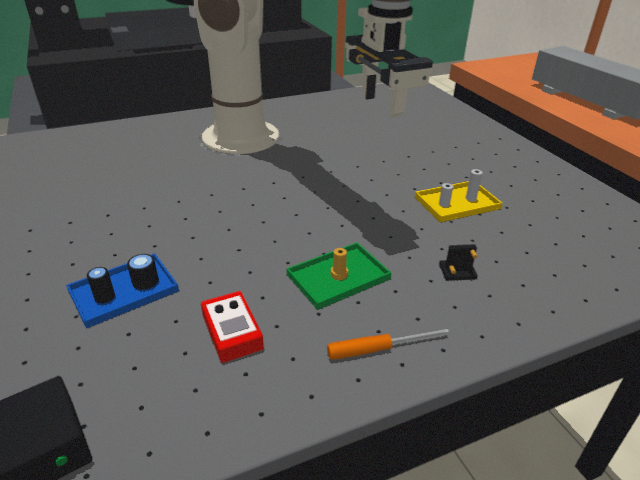

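All five parts stand upright in the right trays: lenses at (100,284) and (143,271), collimator at (340,264), posts at (446,195) and (473,187). The controller and mirror mount are unmoved and the gripper is clear.

```bash
python3 -c "
from bench import manip
print(manip.hand_in())"
```

```text
the job is handed in; nothing more can be done
None
```

The job is handed in at about 60 s of the 118 s allowed: all five parts stand upright in their trays (posts yellow, lens tubes blue, collimator green), none was dropped, and the controller and mirror mount are where they were; no verdict was returned.

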